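# Empty the sorting tray through its slide gate

## Task

Empty the hardware out of the sorting tray: push the knob of the slide gate across until the spout is fully open, then sweep the two collars and the short sleeve along the tray floor and out through the spout, so that all three drop into the round steel dish under it. Then push the gate fully shut again for the next batch. Only push and sweep with the fingers, never pick anything up; leave the hex key lying in the tray, and do not disturb the dish, the plug or the weight.

Things in the scene. Friction and masses are not known exactly. Their poses are not given: they have to be found in the camera images.
- tray: Fixed sheet-metal sorting tray on a stand. Origin on the worktop under it; tray +x points away from the spout, +y to the left when looking along +x, z up. Level floor 50 mm over the worktop, 3 mm walls with tops at z 0.074. Inside: rectangle x -0.045 to 0.110, y -0.095 to 0.095; from x -0.045 to -0.110 the side walls run in as a funnel to y -0.031 to 0.031.
- tray_lip (a point): Middle of the outer edge of the spout's floor (tray x -0.126, y 0, z 0.050). The spout is straight and 62 mm wide from tray x -0.110 on; the gate crosses it at tray x -0.120. A part drops into the dish once its middle is past the lip.
- gate (a joint): Travel of the slide gate in m: 0 fully shut, 0.068 fully open (the stop). The upright shutter plate (72 mm wide, top edge level with the tray's walls) slides towards tray -y as it opens; about 2 N of friction, stays where it is left. It may start a few mm ajar.
- gate_knob (a point): Middle of the gate's upright round black knob: 16 mm across, 21 mm tall (10.5 mm above and below this point), on the middle of the shutter's top edge; moves with the gate. Above it and beside it is free space. Its middle is at z 0.089, well over the tray's walls and the guide.
- dish: Round open steel parts dish, 130 mm across the rim, 32 mm high, inner floor 4 mm up, 0.45 kg, loose; stands on the worktop with its rim reaching under the lip of the spout. Origin: middle of its underside.
- shaft_collar: Steel shaft collar, a flat ring 38 mm across, 14 mm high, lying flat in the tray; origin: middle of its underside (so z 0.050 at first). About 35 g.
- spacer_ring: Brass-coloured collar, a flat ring 49 mm across, 10 mm high, lying flat in the tray; origin: middle of its underside. About 60 g.
- steel_spacer: Short steel sleeve, 32 mm across, 22 mm high, standing flat in the tray; origin: middle of its underside. About 70 g.
- hex_key: L-shaped hex key, 94 x 31 mm, 6 mm thick, lying lengthways by the tray's right (-y) wall; stays in the tray. Origin: middle of the underside of its 94 x 31 mm outline.
- core_plug: Bystander: round moulded plug, 68 mm across, 28 mm high, on the worktop beside the tray's left wall; origin under its middle.
- brass_weight: Bystander: brass hold-down weight, 45 mm across, 53 mm high, on the worktop beside the tray's left wall; origin under its middle.
Mind the look-alikes: they are no part of the job. What is shaped like the spacer_ring but black or blue is not meant.

How it is judged:
On the way, in this order (a step that is already met when the one before it is completed fails the run):
1. the slide gate is fully open (within 8 mm of its stop) (value of joint gate above 0.06 m), for 0.2 s.
2. both collars and the sleeve lie in the dish (horizontal distance between each of shaft_collar, spacer_ring, steel_spacer and dish below 0.056 m and height (world z) of each of shaft_collar, spacer_ring, steel_spacer below 0.042 m), for 0.2 s.
At the end, for the whole second after the job is handed in: Both collars and the sleeve lie at rest in the dish (middle within 56 mm of the dish's middle, no higher than its rim plus 10 mm), the gate is shut to within 5 mm, and the hex key is still on the tray floor (all of step 2 and linear speed of each of shaft_collar, spacer_ring, steel_spacer below 0.03 m/s and value of joint gate below 0.005 m and x of hex_key in the frame of tray between -0.11 and 0.112 m and y of hex_key in the frame of tray between -0.097 and 0.097 m and height (world z) of hex_key between 0.044 and 0.066 m); the robot touches nothing.
It fails at once if a collar, the sleeve or the hex key is lifted more than 25 mm above the tray floor (height (world z) of any of shaft_collar, spacer_ring, steel_spacer, hex_key above 0.075 m).
It fails at once if the dish, the plug or the weight is moved more than 25 mm (distance of any of dish, core_plug, brass_weight from where it was at the start of the episode above 0.025 m).
It fails at once if the hex key leaves the tray (not (x of hex_key in the frame of tray between -0.11 and 0.112 m and y of hex_key in the frame of tray between -0.097 and 0.097 m)).
It also fails if it takes over 54 s, if anything falls off the work surface, if the arm or the gripper's body presses on something with over 40 N, if the wrist force passes 120 N, or if a joint passes its speed limit or range.

## Robot

A 6-joint arm with a two-finger parallel gripper is mounted at the origin on a cart in front of the work surface, level with it; the furniture and walls round the work are solid. World frame = base frame: x ahead of the robot, y to its left, z up, the work surface at z = 0. Lengths are in m, angles in rad, forces in N, time in s.
With the tool pointing down it reaches from about 0.35 to 0.8 m from the base axis. Payload 7.3 kg.
Tool frame: the origin (TCP) lies on the centre line of the jaws, within the pads' length; the fingertips stand ahead of it and the grasp point (between the pads) lies 8 mm behind it (arm.nose_length is the z of the fingertips in the tool frame, in m); z points along the fingers, y is the line along which they close (so a half turn about z gives the same grasp; the last joint's range is limited). The gripper opens to 85 mm and grips with 20 to 120 N. Pads are 22 mm wide; open, the fingers measure 114 mm over their backs; the gripper's body (76 mm by 85 mm) begins 54 mm behind the grasp point. The pads swing forward as they close: fully open they stand 13 mm farther back than shut.
Start: joints at [-1.311, 0.342, 1.524, -0, 1.275, -0.146], TCP at [0.207, -0.482, 0.242] pointing down, gripper open.
Joint ranges: [-2.53, 2.53], [-0.77, 2.02], [0.04, 2.7], [-1, 4.14], [0.28, 2.66], [-3.11, 3.11]. Speed limits (rad/s): [2.57, 2.57, 3.14, 3.14, 3.14, 3.14].

## Interface

Orientations are given as a 3x3 rotation matrix whose columns are the frame's x, y, z axes.
In Python, from plant import arm gives the robot as it stands.
- The arm moves only by the tool move_arm, never from a script. Its argument "moves" is one flat list of numbers, 7 for each row, row after row: the opening, from 0 (shut) to 1 (fully open), then the shift along the tool's x, y, z each as a share of 0.025 m, from -1 to 1, then the turn, a rotation vector about the tool's x, y, z each as a share of pi/4 rad, from -1 to 1. In form: [claw, tx, ty, tz, rx, ry, rz, claw, tx, ty, tz, rx, ry, rz, ...]. A call has 1 to 5 rows; each row shifts and turns the commanded pose from where the row before left it, along the tool's axes as they then stand; what a row does not reach is not made up. A row lasts 1/8 s, in which the tool goes at most 62.5 mm and 10.7 degrees, less where a joint would pass 70% of its speed; a pose out of reach is approached as far as the arm can. A call with a number of a shift or a turn outside -1 to 1 is refused whole. A call with a gripper value outside its range is refused whole. The fingers move at their own pace and stop on an object; "force" is the grip in N (left out, the last holds). Time passes only in rows, so rows that do not move let the fingers close. It gives the time, the measured TCP pose, the force, the opening and the grip force at its end, in the units of the state.
- arm.read_state(): the state, without advancing time (a new reading comes with each control period).
- arm.capture(name): name is "side" or "top" or "wrist"; returns the picture (420x560x3 uint8, red, green, blue); there is no depth.
- arm.calibration(name): a dict with "fx", "fy", "cx", "cy" (pixels), "rvec" (rotation vector, rad) and "tvec" (3), from world to camera coordinates, as OpenCV has them; the wrist camera has in their place "tool_from_camera" (4x4, takes a point from camera to tool coordinates, whose origin is the TCP and whose axes are the flange's). Camera axes: x right, y down, z forward; pixel columns grow to the right and rows downward; lengths in m; the calibration is good to about 2 mm. The wrist camera is an equidistant fisheye: a pixel r from the principal point sees the ray r / f radians off the axis. A picture is of the moment at which its call begins: read the wrist's pose just before it. calibration takes no time and is no camera call.
- arm.finish_job(): hands the job in; it is judged then, once.
The state is a dict: "time_s": time; "joint_positions": joint angles; "qd": joint speeds; "joint_efforts": joint torques, N m; "position": TCP position; "tool_rot": TCP orientation; "wrist_force": force on the tool from outside, world axes, zero at the start; "wrist_torque": the same for the moment, N m; "width": finger opening in m; "gripper_force": force on a finger pad.
Only numpy, scipy, OpenCV 4.12 (cv2) and the standard library are available. Lean on these libraries where they do the work, as an engineer would, in place of code of your own. Each camera call takes 0.05 s, during which the arm holds its last target. There are 200 camera calls.

## Working session

There is one attempt and no reset: what is moved stays moved. The work goes in short steps, Python scripts to look and compute and a tool call to move; the robot and the scene stay as the last step left them, time stands still between calls to the robot, and variables do not carry over. Pictures are saved under pics/ and viewed, at most 10 in all, crops included, and the job is handed in when it is done.

Besides the shell and the picture viewer there is one more tool, called after "Call:" by a JSON object that holds its "op" and its "data". move_arm: Moves the arm, as the interface text tells. Its arguments: {"type":"object","properties":{"moves":{"type":"array","items":{"type":"number"}},"force":{"type":"number"}},"required":["moves"]}

```bash
mkdir -p pics; ls
python3 - <<'E'
from plant import arm
import cv2
s=arm.read_state();print(s['time_s'],s['position'],s['tool_rot'],s['width'],arm.nose_length)
for n in('top','side'):
    print(n,arm.calibration(n)); cv2.imwrite(f'pics/{n}0.png',arm.capture(n)[:,:,::-1])
E
```

```text
pics
0.0 [ 0.20716378 -0.48196058  0.24162826] [[ 9.18782406e-01  3.94764128e-01 -4.17721621e-04]
 [ 3.94764291e-01 -9.18781178e-01  1.51697869e-03]
 [ 2.15054007e-04 -1.55867491e-03 -9.99998762e-01]] 0.08576840307356683 0.011
top {'fx': 497.3941222506697, 'fy': 497.3941222506697, 'cx': 280.02327541780846, 'cy': 215.36756560916248, 'rvec': array([ 2.21097652, -2.19316196,  0.09260579]), 'tvec': array([-0.16925414,  0.5328422 ,  0.89580756])}
side {'fx': 473.49044424831857, 'fy': 473.49044424831857, 'cx': 280.7542020489712, 'cy': 209.05900848164524, 'rvec': array([ 0.21171412, -2.70879101,  1.44268946]), 'tvec': array([0.50125855, 0.21080342, 0.69479019])}
```

View pics/top0.png

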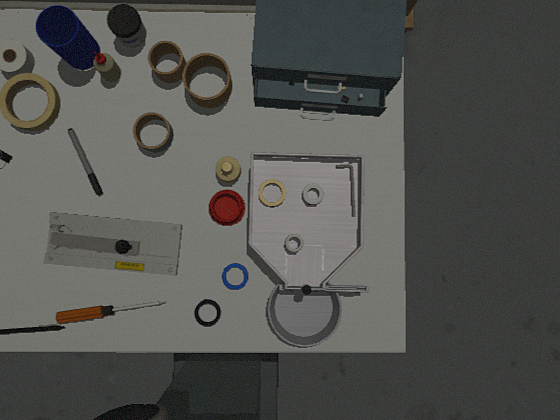

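View pics/side0.png

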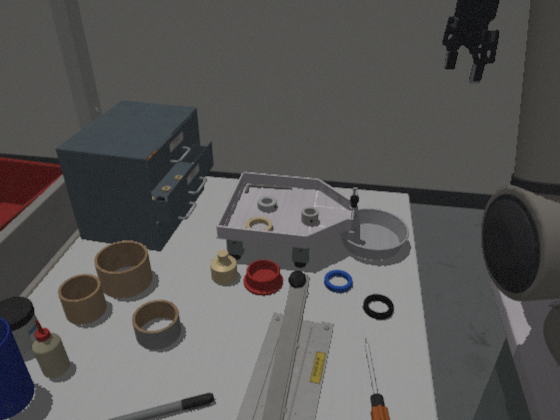

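The top view shows the tray with its spout towards the robot and the knob at (306,290). Two rings and the sleeve are in the tray: brass (272,193), steel (313,195) and sleeve (293,243). The hex key lies along the right wall at (350,190).
Candidates for spacer_ring are the brass ring (272,193), the blue ring (235,276) and the black ring (207,312). Only the brass one fits, because it is brass-coloured and inside the tray. I'll confirm that in a crop.

```bash
cat > h.py <<'E'
import numpy as np,cv2
from plant import arm
def ray(n,px,z):
    c=arm.calibration(n);R=cv2.Rodrigues(np.array(c['rvec']))[0];o=-R.T@c['tvec']
    px=np.atleast_2d(px).astype(float)
    d=np.c_[(px[:,0]-c['cx'])/c['fx'],(px[:,1]-c['cy'])/c['fy'],np.ones(len(px))]@R
    return o+d*((z-o[2])/d[:,2])[:,None]
def proj(n,P):
    c=arm.calibration(n);K=np.array([[c['fx'],0,c['cx']],[0,c['fy'],c['cy']],[0,0,1]])
    return cv2.projectPoints(np.atleast_2d(P).astype(float),np.array(c['rvec']),np.array(c['tvec']),K,None)[0][:,0]
E
python3 - <<'E'
from h import *
im=cv2.imread('pics/top0.png')
cv2.imwrite('pics/crop0.png',cv2.resize(im[145:355,190:380],None,fx=2.8,fy=2.8,interpolation=cv2.INTER_CUBIC))
for nm,p,z in [('TLcorner',(250,154),.074),('TRcorner',(362,157),.074),('brass',(272,193),.06),('steel',(313,195),.064),('sleeve',(293,243),.072),('knob',(306,290),.0995),('dish',(304,310),.032)]:
    print(nm,ray('top',p,z).round(4))
E
```

```text
TLcorner [[ 0.637  -0.1107  0.074 ]]
TRcorner [[ 0.634  -0.3059  0.074 ]]
brass [[ 0.5709 -0.1496  0.06  ]]
steel [[ 0.5677 -0.2214  0.064 ]]
sleeve [[ 0.4834 -0.1864  0.072 ]]
knob [[ 0.4055 -0.2071  0.0995]]
dish [[ 0.364  -0.2088  0.032 ]]
```

View pics/crop0.png

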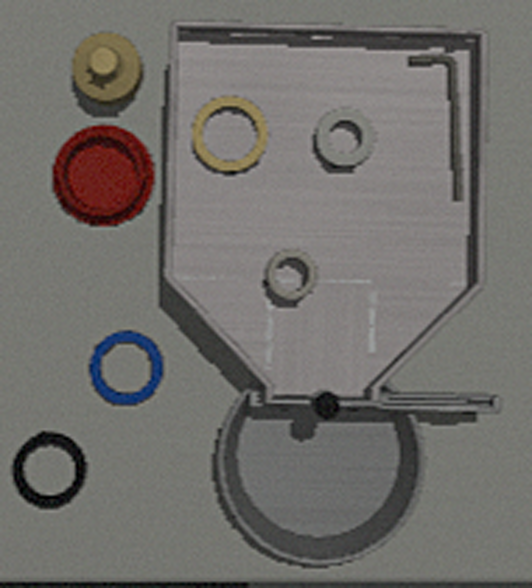

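The crop confirms the brass-coloured ring inside the tray at crop (230,135). The blue ring (126,368) and black ring (49,470) are outside it. The sleeve is at (290,275), the steel collar at (344,138), the hex key at (455,125) and the knob at (326,404).

```bash
cat >> h.py <<'E'
C=lambda p:np.array(p)/2.8+[190,145]-0.3
E
python3 - <<'E'
from h import *
im=np.array([[173,23],[483,33],[165,277],[481,285],[262,388],[375,390]])
tr=np.array([[.113,.098],[.113,-.098],[-.046,.098],[-.046,-.098],[-.111,.0325],[-.111,-.0325]])
W=ray('top',C(im),.074)[:,:2]
a,b=tr-tr.mean(0),W-W.mean(0)
th=np.arctan2((a[:,0]*b[:,1]-a[:,1]*b[:,0]).sum(),(a*b).sum())
R=np.array([[np.cos(th),-np.sin(th)],[np.sin(th),np.cos(th)]]);t=W.mean(0)-R@tr.mean(0)
print('th',th,'t',t,'res',((tr@R.T+t)-W).round(4).tolist())
np.savez('tray.npz',R=R,t=t)
for nm,p,z in [('brass',(230,135),.06),('steel',(344,138),.064),('sleeve',(290,272),.072),('knob',(326,402),.0995),('dish',(318,464),.032),('keytop',(412,60),.056),('keyelbow',(455,60),.056),('keyend',(457,198),.056),('weight',(106,60),.053),('plug',(103,173),.028)]:
    w=ray('top',C(p),z)[0][:2];print(nm,w.round(4),'tray',(R.T@(w-t)).round(4))
print('lip',R@[-.126,0]+t,'axes rot deg',np.degrees(th))
E
```

```text
th -0.020380830995047335 t [ 0.52500066 -0.20754778] res [[0.001, 0.0014], [0.001, -0.0016], [-0.0007, 0.0015], [-0.0013, -0.0], [0.0002, -0.0027], [-0.0003, 0.0015]]
brass [ 0.5711 -0.1493] tray [0.0449 0.0592]
steel [ 0.5694 -0.2206] tray [ 0.0447 -0.0121]
sleeve [ 0.4854 -0.1869] tray [-0.04    0.0199]
knob [ 0.4083 -0.2073] tray [-0.1166 -0.0021]
dish [ 0.3632 -0.2075] tray [-0.1618 -0.0033]
keytop [ 0.6204 -0.2644] tray [ 0.0966 -0.0549]
keyelbow [ 0.6207 -0.2918] tray [ 0.0974 -0.0822]
keyend [ 0.5329 -0.2929] tray [ 0.0097 -0.0852]
weight [ 0.6187 -0.0704] tray [0.0909 0.139 ]
plug [ 0.5489 -0.0674] tray [0.021  0.1406]
lip [ 0.39902683 -0.20497997] axes rot deg -1.1677355989856264
```

Call:
{"op": "move_arm", "data": {"moves": [0.25, 0, 0, 0, 0, 0, 0.181, 0.25, 0, 0, 0, 0, 0, 0.181, 0.25, 0, 0, 0, 0, 0, 0.181, 0.25, 0.5, -1, 0, 0, 0, 0, 0.25, 0.5, -1, 0, 0, 0, 0]}}

```text
time_s: 0.72
position: [0.2333, -0.4322, 0.2418]
tool_rot: [[1.0, -0.021, -0.0], [-0.021, -1.0, 0.001], [-0.0, -0.001, -1.0]]
wrist_force: [0.1, 0.3, -1.4]
width: 0.0213
gripper_force: 0.0
```

Call:
{"op": "move_arm", "data": {"moves": [0.25, 0.5, -1, 0, 0, 0, 0, 0.25, 0.5, -1, 0, 0, 0, 0, 0.25, 0.5, -1, 0, 0, 0, 0, 0.25, 0.5, -1, 0, 0, 0, 0, 0.25, 0.5, -1, 0, 0, 0, 0]}}

```text
time_s: 1.35
position: [0.2986, -0.3082, 0.242]
tool_rot: [[1.0, -0.021, -0.0], [-0.021, -1.0, 0.0], [-0.0, -0.0, -1.0]]
wrist_force: [0.4, -0.1, -0.1]
width: 0.0216
gripper_force: 0.0
```

```bash
cat >> h.py <<'E'
def st():
    d=np.load('tray.npz');R,t=d['R'],d['t'];s=arm.read_state();p=np.array(s['position'])
    yaw=np.arctan2(s['tool_rot'][1][0],s['tool_rot'][0][0])
    print('t',s['time_s'],'tray',(R.T@(p[:2]-t)).round(4),'z',p[2].round(4),'yaw',np.degrees(yaw).round(2),'zax',np.array(s['tool_rot'])[:,2].round(4),'w',round(s['width'],4),'F',np.round(s['wrist_force'],1))
E
python3 -c "
from h import *;st()"
```

```text
t 1.35 tray [-0.2243 -0.1052] z 0.242 yaw -1.19 zax [-3.e-04  5.e-04 -1.e+00] w 0.0216 F [ 0.4 -0.1 -0.1]
```

Call:
{"op": "move_arm", "data": {"moves": [0.25, 0.85, -1, 0.6, 0, 0, 0, 0.25, 0.85, -1, 0.6, 0, 0, 0, 0.25, 0.85, -1, 0.6, 0, 0, 0, 0.25, 0.85, -1, 0.6, 0, 0, 0, 0.25, 0.85, -1, 0.6, 0, 0, 0]}}

```text
time_s: 1.98
position: [0.4077, -0.1855, 0.1666]
tool_rot: [[1.0, -0.021, -0.0], [-0.021, -1.0, 0.0], [-0.0, -0.0, -1.0]]
wrist_force: [0.2, -0.1, 0.0]
width: 0.021
gripper_force: 0.0
```

Call:
{"op": "move_arm", "data": {"moves": [0.25, 0, -0.9, 0.4, 0, 0, 0, 0.25, 0, 0, 0.8, 0, 0, 0, 0.25, 0, 0, 0.8, 0, 0, 0, 0.25, 0, 0, 0.8, 0, 0, 0, 0.25, 0, 0, 0, 0, 0, 0]}}

```text
time_s: 2.6
position: [0.4067, -0.1633, 0.0962]
tool_rot: [[1.0, -0.021, -0.003], [-0.021, -1.0, 0.002], [-0.003, -0.002, -1.0]]
wrist_force: [0.2, 0.3, 0.6]
width: 0.0213
gripper_force: 0.0
```

```bash
python3 -c "
from h import *;st()
cv2.imwrite('pics/s1.png',cv2.resize(arm.capture('side')[140:300,200:440,::-1],None,fx=3,fy=3))"
```

```text
t 2.6 tray [-0.1192  0.0418] z 0.0962 yaw -1.18 zax [-0.0031  0.0018 -1.    ] w 0.0213 F [0.2 0.3 0.6]
```

View pics/s1.png

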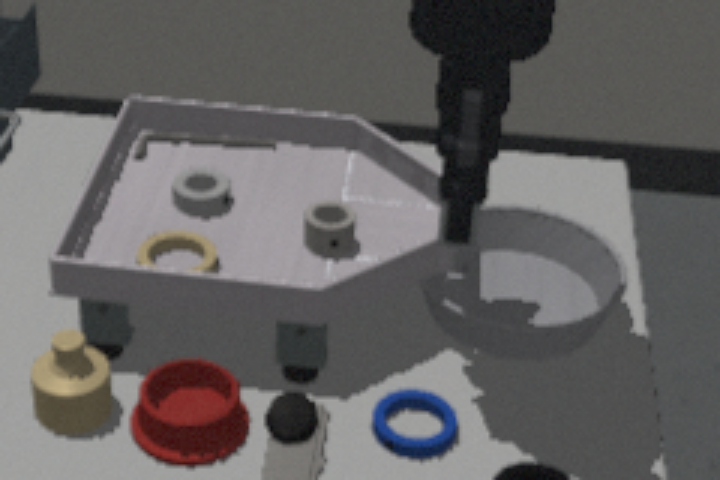

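The side crop shows the fingers beside the knob at the right height, with the tip at crop (457,242). I'll push the gate.

Call:
{"op": "move_arm", "data": {"moves": [0.25, 0, 0.6, 0, 0, 0, 0, 0.25, 0, 0.6, 0, 0, 0, 0, 0.25, 0, 0.6, 0, 0, 0, 0, 0.25, 0, 0.6, 0, 0, 0, 0, 0.25, 0, 0.2, 0, 0, 0, 0]}}

```text
time_s: 3.28
position: [0.4064, -0.2304, 0.0975]
tool_rot: [[1.0, -0.022, 0.001], [-0.022, -1.0, -0.001], [0.001, 0.001, -1.0]]
wrist_force: [0.8, 2.5, 1.1]
width: 0.021
gripper_force: 0.8
```

Call:
{"op": "move_arm", "data": {"moves": [0.25, 0, 0.2, 0, 0, 0, 0, 0.25, 0, 0.1, 0, 0, 0, 0, 0.25, 0, 0, 0, 0, 0, 0]}}

```text
time_s: 3.65
position: [0.4061, -0.2365, 0.0973]
tool_rot: [[1.0, -0.02, -0.0], [-0.02, -1.0, -0.0], [-0.0, 0.0, -1.0]]
wrist_force: [1.6, -0.1, -0.3]
width: 0.0215
gripper_force: 0.0
```

```bash
python3 -c "
from h import *;st()
print(proj('side',[.4067,-.1633,.085])); cv2.imwrite('pics/t2.png',cv2.resize(arm.capture('top')[145:355,190:380,::-1],None,fx=2.8,fy=2.8))"
```

```text
t 3.65 tray [-0.1183 -0.0313] z 0.0973 yaw -1.17 zax [-2.e-04 -2.e-04 -1.e+00] w 0.0215 F [ 1.6 -0.1 -0.3]
[[351.77995727 216.75055486]]
```

View pics/t2.png

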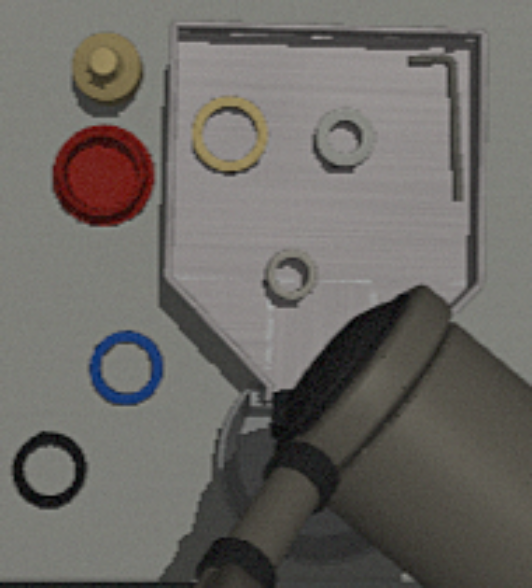

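The arm hides the knob in this view. I'll keep pushing until the stop shows up as force.

Call:
{"op": "move_arm", "data": {"moves": [0.25, 0, 0.16, 0, 0, 0, 0, 0.25, 0, 0.16, 0, 0, 0, 0, 0.25, 0, 0, 0, 0, 0, 0]}}

```text
time_s: 4.08
position: [0.4058, -0.2434, 0.0971]
tool_rot: [[1.0, -0.021, -0.001], [-0.021, -1.0, 0.002], [-0.001, -0.002, -1.0]]
wrist_force: [1.7, 6.6, 1.7]
width: 0.0213
gripper_force: 3.4
```

Call:
{"op": "move_arm", "data": {"moves": [0.25, 0, 0.12, 0, 0, 0, 0, 0.25, 0, 0, 0, 0, 0, 0]}}

```text
time_s: 4.32
position: [0.4056, -0.2442, 0.097]
tool_rot: [[1.0, -0.021, -0.001], [-0.021, -1.0, 0.006], [-0.001, -0.006, -1.0]]
wrist_force: [3.6, 16.6, 6.5]
width: 0.0215
gripper_force: 8.4
```

Call:
{"op": "move_arm", "data": {"moves": [0.25, 0, -0.4, -0.4, 0, 0, 0, 0.25, 1, -0.5, 0, 0, 0, 0, 0.25, 1, -0.5, 0, 0, 0, 0, 0.25, 1, -0.5, 0, 0, 0, 0, 0.25, 1, -0.5, 0, 0, 0, 0]}}

```text
time_s: 4.95
position: [0.5082, -0.1896, 0.1078]
tool_rot: [[1.0, -0.021, 0.001], [-0.021, -1.0, -0.001], [0.001, 0.001, -1.0]]
wrist_force: [0.1, -0.1, 0.8]
width: 0.0214
gripper_force: 0.0
```

Call:
{"op": "move_arm", "data": {"moves": [0.25, 0.8, 0, 0, 0, 0, 0, 0.25, 0, 0, 0.8, 0, 0, 0, 0.25, 0, 0, 0.5, 0, 0, 0, 0.25, 0, 0, 0.2, 0, 0, 0, 0.25, 0, 0, 0, 0, 0, 0]}}

```text
time_s: 5.58
position: [0.527, -0.1901, 0.0698]
tool_rot: [[1.0, -0.021, -0.0], [-0.021, -1.0, -0.0], [-0.0, 0.0, -1.0]]
wrist_force: [-0.8, -0.5, -0.3]
width: 0.0214
gripper_force: 0.0
```

```bash
python3 -c "
from h import *;st()
cv2.imwrite('pics/s3.png',cv2.resize(arm.capture('side')[140:300,200:440,::-1],None,fx=3,fy=3))"
```

```text
t 5.575 tray [0.0016 0.0175] z 0.0698 yaw -1.2 zax [-3.e-04 -1.e-04 -1.e+00] w 0.0214 F [-0.8 -0.5 -0.3]
```

View pics/s3.png

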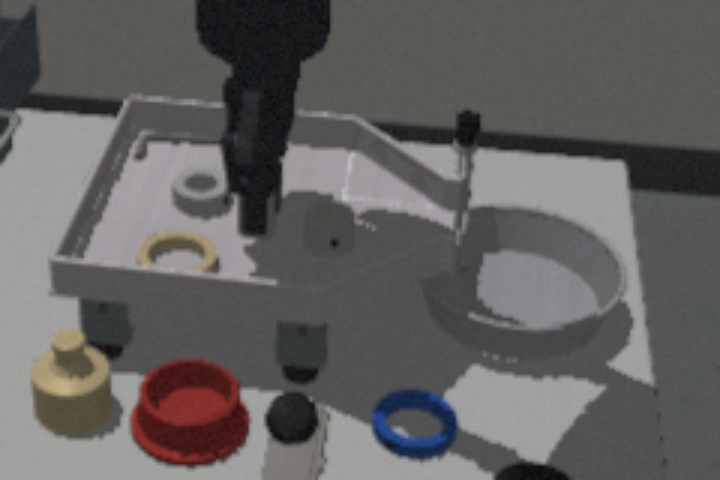

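The gate is fully open with the knob at crop (467,125). The fingers stand behind the sleeve at (258,230), so I'll sweep it out.

Call:
{"op": "move_arm", "data": {"moves": [0.25, -0.6, 0, 0.1, 0, 0, 0, 0.25, -0.6, 0.2, 0, 0, 0, 0, 0.25, -0.6, 0.25, 0, 0, 0, 0, 0.25, -0.6, 0.25, 0, 0, 0, 0, 0.25, -0.6, 0, 0, 0, 0, 0]}}

```text
time_s: 6.25
position: [0.451, -0.2069, 0.0676]
tool_rot: [[1.0, -0.022, 0.001], [-0.022, -1.0, -0.001], [0.001, 0.001, -1.0]]
wrist_force: [1.3, 0.1, 1.1]
width: 0.0217
gripper_force: 0.3
```

Call:
{"op": "move_arm", "data": {"moves": [0.25, -0.5, 0, 0, 0, 0, 0, 0.25, -0.5, 0, 0, 0, 0, 0, 0.25, -0.5, 0, 0, 0, 0, 0, 0.25, 0, 0, 0, 0, 0, 0]}}

```text
time_s: 6.75
position: [0.4133, -0.2049, 0.0672]
tool_rot: [[1.0, -0.021, -0.001], [-0.021, -1.0, 0.001], [-0.001, -0.001, -1.0]]
wrist_force: [0.7, 0.3, 0.5]
width: 0.0214
gripper_force: 0.0
```

```bash
python3 -c "
from h import *;st()"
```

```text
t 6.75 tray [-0.1118  0.0004] z 0.0672 yaw -1.22 zax [-1.e-03  5.e-04 -1.e+00] w 0.0214 F [0.7 0.3 0.5]
```

Call:
{"op": "move_arm", "data": {"moves": [0.25, -0.4, 0, 0, 0, 0, 0, 0.25, 0, 0, -0.7, 0, 0, 0, 0.25, 1, 0.1, -0.7, 0, 0, 0, 0.25, 1, 0.1, 0, 0, 0, 0, 0.25, 1, 0.1, 0, 0, 0, 0]}}

```text
time_s: 7.38
position: [0.4797, -0.214, 0.1025]
tool_rot: [[1.0, -0.02, 0.0], [-0.02, -1.0, -0.0], [0.0, 0.0, -1.0]]
wrist_force: [-0.2, 0.8, 0.8]
width: 0.0213
gripper_force: 0.0
```

Call:
{"op": "move_arm", "data": {"moves": [0.25, 1, 0.1, 0, 0, 0, 0, 0.25, 1, 0.1, 0, 0, 0, 0, 0.25, 1, 0, 0, 0, 0, 0, 0.25, 1, 0, 0, 0, 0, 0, 0.25, 1, 0, 0, 0, 0, 0]}}

```text
time_s: 8.0
position: [0.6044, -0.2214, 0.1019]
tool_rot: [[1.0, -0.02, -0.001], [-0.02, -1.0, 0.0], [-0.001, -0.0, -1.0]]
wrist_force: [-0.2, 0.3, 0.2]
width: 0.0216
gripper_force: 0.0
```

```bash
python3 -c "
from h import *;st()
cv2.imwrite('pics/s4.png',cv2.resize(arm.capture('side')[140:300,200:440,::-1],None,fx=3,fy=3))"
```

```text
t 8.0 tray [ 0.0797 -0.0123] z 0.1019 yaw -1.17 zax [-8.e-04  2.e-04 -1.e+00] w 0.0216 F [-0.2  0.3  0.2]
```

View pics/s4.png

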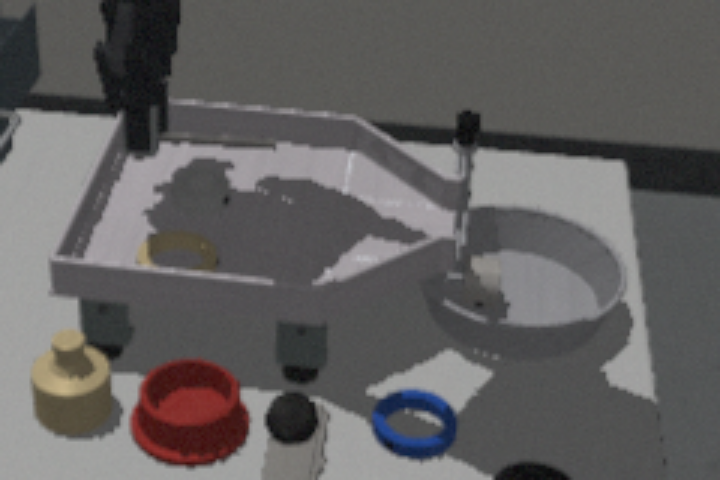

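The sleeve is in the dish at crop (487,280). The steel collar sits in shadow at (200,190), with the fingers behind it. I'll descend and sweep it.

Call:
{"op": "move_arm", "data": {"moves": [0.25, 0.25, 0, 0, 0, 0, 0, 0.25, 0, 0, 0.7, 0, 0, 0, 0.25, 0, 0, 0.7, 0, 0, 0, 0.25, -0.6, 0, 0, 0, 0, 0, 0.25, -0.6, 0, 0, 0, 0, 0]}}

```text
time_s: 8.68
position: [0.5786, -0.2207, 0.0653]
tool_rot: [[1.0, -0.021, -0.003], [-0.021, -1.0, 0.001], [-0.003, -0.001, -1.0]]
wrist_force: [-0.1, -0.5, 0.9]
width: 0.0208
gripper_force: 0.1
```

Call:
{"op": "move_arm", "data": {"moves": [0.25, -0.7, -0.1, 0, 0, 0, 0, 0.25, -0.7, -0.1, 0, 0, 0, 0, 0.25, -0.7, -0.1, 0, 0, 0, 0, 0.25, -0.7, -0.1, 0, 0, 0, 0, 0.25, -0.7, -0.1, 0, 0, 0, 0]}}

```text
time_s: 9.3
position: [0.4914, -0.2063, 0.0661]
tool_rot: [[1.0, -0.021, -0.002], [-0.021, -1.0, 0.001], [-0.002, -0.001, -1.0]]
wrist_force: [0.8, -0.2, -0.1]
width: 0.0212
gripper_force: 0.1
```

```bash
python3 -c "
from h import *;st()"
```

```text
t 9.3 tray [-0.0337  0.0005] z 0.0661 yaw -1.21 zax [-1.6e-03  8.0e-04 -1.0e+00] w 0.0212 F [ 0.8 -0.2 -0.1]
```

Call:
{"op": "move_arm", "data": {"moves": [0.25, -0.8, 0, 0, 0, 0, 0, 0.25, -0.8, 0, 0, 0, 0, 0, 0.25, -0.7, 0, 0, 0, 0, 0, 0.25, -0.7, 0, 0, 0, 0, 0, 0.25, -0.6, 0, 0, 0, 0, 0]}}

```text
time_s: 9.93
position: [0.4015, -0.2045, 0.0666]
tool_rot: [[1.0, -0.021, -0.001], [-0.021, -1.0, 0.001], [-0.001, -0.001, -1.0]]
wrist_force: [-0.4, -0.9, -0.4]
width: 0.0214
gripper_force: 0.0
```

Call:
{"op": "move_arm", "data": {"moves": [0.25, 0, 0, 0, 0, 0, 0, 0.25, 0, 0, -0.7, 0, 0, 0, 0.25, 1, -0.5, -0.7, 0, 0, 0, 0.25, 1, -0.5, 0, 0, 0, 0, 0.25, 1, -0.5, 0, 0, 0, 0]}}

```text
time_s: 10.55
position: [0.4802, -0.1687, 0.1025]
tool_rot: [[1.0, -0.021, 0.001], [-0.021, -1.0, -0.001], [0.001, 0.001, -1.0]]
wrist_force: [0.8, -0.3, 0.7]
width: 0.0213
gripper_force: 0.0
```

Call:
{"op": "move_arm", "data": {"moves": [0.25, 1, -0.4, 0, 0, 0, 0, 0.25, 1, -0.4, 0, 0, 0, 0, 0.25, 1, 0, 0, 0, 0, 0, 0.25, 1, 0, 0, 0, 0, 0, 0.25, 1, 0, 0, 0, 0, 0]}}

```text
time_s: 11.18
position: [0.6054, -0.1513, 0.1019]
tool_rot: [[1.0, -0.02, 0.0], [-0.02, -1.0, -0.0], [0.0, 0.0, -1.0]]
wrist_force: [-0.4, 0.6, -0.7]
width: 0.0215
gripper_force: 0.0
```

```bash
python3 -c "
from h import *;st()
cv2.imwrite('pics/s5.png',np.hstack([cv2.resize(arm.capture('side')[170:280,210:420,::-1],None,fx=2,fy=2,interpolation=2),cv2.resize(arm.capture('top')[145:355,190:380,::-1],None,fx=1.9,fy=1.9)[:220]]) if 0 else cv2.resize(arm.capture('side')[150:270,200:420,::-1],None,fx=3.5,fy=3.5,interpolation=2))"
```

```text
t 11.175 tray [0.0793 0.0579] z 0.1019 yaw -1.17 zax [ 1.e-04 -0.e+00 -1.e+00] w 0.0215 F [-0.4  0.6 -0.7]
```

View pics/s5.png

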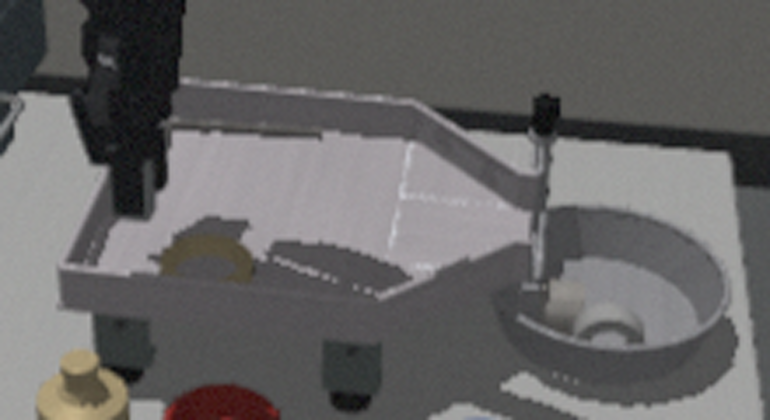

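The steel collar (610,325) and sleeve (565,300) are both in the dish. Brass ring next, at (207,260).

Call:
{"op": "move_arm", "data": {"moves": [0.25, 0.35, 0, 0, 0, 0, 0, 0.25, 0, 0, 0.75, 0, 0, 0, 0.25, 0, 0, 0.75, 0, 0, 0, 0.25, -0.6, 0, 0, 0, 0, 0, 0.25, -0.6, 0, 0, 0, 0, 0]}}

```text
time_s: 11.85
position: [0.5821, -0.1509, 0.0642]
tool_rot: [[1.0, -0.021, -0.001], [-0.021, -1.0, 0.0], [-0.001, -0.0, -1.0]]
wrist_force: [-0.1, -0.1, -0.0]
width: 0.0215
gripper_force: 0.1
```

Call:
{"op": "move_arm", "data": {"moves": [0.25, -0.6, 0, 0, 0, 0, -0.22, 0.25, -0.6, 0, 0, 0, 0, -0.22, 0.25, -0.6, 0.1, 0, 0, 0, 0, 0.25, -0.6, 0.1, 0, 0, 0, 0]}}

```text
time_s: 12.35
position: [0.5256, -0.1679, 0.0648]
tool_rot: [[0.949, 0.316, 0.0], [0.316, -0.949, -0.0], [0.0, 0.0, -1.0]]
wrist_force: [-0.0, 0.6, -0.4]
width: 0.0213
gripper_force: 0.1
```

```bash
python3 -c "
from h import *;st()
cv2.imwrite('pics/s6.png',cv2.resize(arm.capture('side')[150:270,200:420,::-1],None,fx=3.5,fy=3.5,interpolation=2))"
```

```text
t 12.35 tray [-0.0002  0.0397] z 0.0648 yaw 18.43 zax [ 2.e-04 -2.e-04 -1.e+00] w 0.0213 F [-0.   0.6 -0.4]
```

View pics/s6.png

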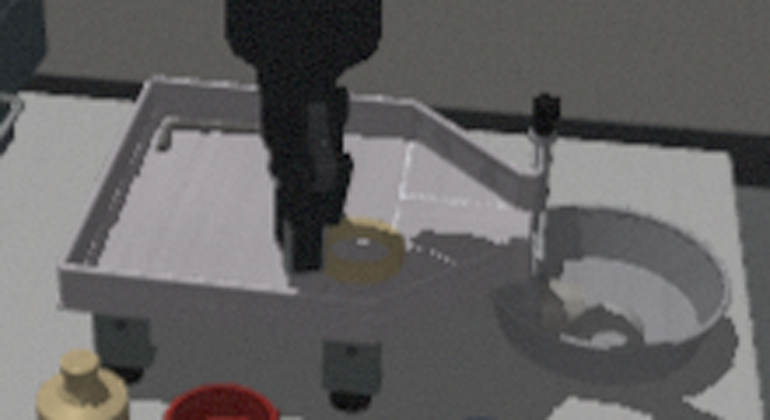

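The brass ring is cradled ahead of the fingers at crop (363,250). I'll keep sweeping and square up before the spout.

Call:
{"op": "move_arm", "data": {"moves": [0.25, -0.7, 0.18, 0, 0, 0, 0, 0.25, -0.7, 0.18, 0, 0, 0, 0, 0.25, -0.7, 0.18, 0, 0, 0, 0, 0.25, -0.5, 0, 0, 0, 0, 0.22, 0.25, -0.5, 0.1, 0, 0, 0, 0.22]}}

```text
time_s: 13.02
position: [0.456, -0.206, 0.0649]
tool_rot: [[1.0, -0.027, 0.0], [-0.027, -1.0, -0.0], [0.0, 0.0, -1.0]]
wrist_force: [0.9, 0.1, 0.2]
width: 0.0216
gripper_force: 0.2
```

```bash
python3 -c "
from h import *;st()
cv2.imwrite('pics/s7.png',cv2.resize(arm.capture('side')[150:270,200:420,::-1],None,fx=3.5,fy=3.5,interpolation=2))"
```

```text
t 13.025 tray [-0.0691  0.0001] z 0.0649 yaw -1.55 zax [ 1.e-04 -3.e-04 -1.e+00] w 0.0216 F [0.9 0.1 0.2]
```

View pics/s7.png

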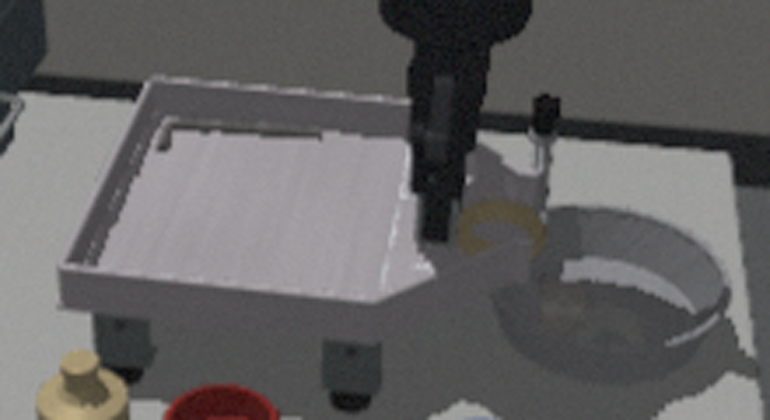

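The brass ring is square in the spout at crop (500,228). I'll push it out. All 10 pictures are used, so from here I check by numbers.

Call:
{"op": "move_arm", "data": {"moves": [0.25, -0.6, 0, 0, 0, 0, 0, 0.25, -0.6, 0, 0, 0, 0, 0, 0.25, -0.6, 0, 0, 0, 0, 0, 0.25, -0.6, 0, 0, 0, 0, 0, 0.25, 0, 0, 0, 0, 0, 0]}}

```text
time_s: 13.7
position: [0.3959, -0.2038, 0.0648]
tool_rot: [[1.0, -0.021, -0.001], [-0.021, -1.0, 0.0], [-0.001, -0.0, -1.0]]
wrist_force: [0.1, -0.2, -0.2]
width: 0.0213
gripper_force: 0.0
```

Call:
{"op": "move_arm", "data": {"moves": [0.25, 0, 0, -0.8, 0, 0, 0, 0.25, 0.3, 0, -0.8, 0, 0, 0, 0.25, 0, 0, -0.9, 0, 0, 0, 0.25, 0, 1, 0, 0, 0, 0, 0.25, 0, 1, 0, 0, 0, 0]}}

```text
time_s: 14.32
position: [0.4042, -0.2549, 0.1278]
tool_rot: [[1.0, -0.02, 0.001], [-0.02, -1.0, -0.001], [0.001, 0.001, -1.0]]
wrist_force: [-0.1, -0.2, -0.2]
width: 0.0211
gripper_force: 0.0
```

Call:
{"op": "move_arm", "data": {"moves": [0.25, 0, 1, 0, 0, 0, 0, 0.25, 0, 1, 0, 0, 0, 0, 0.25, 0, 0.8, 0, 0, 0, 0, 0.25, 0, 0, 0, 0, 0, 0]}}

```text
time_s: 14.82
position: [0.4022, -0.3252, 0.1272]
tool_rot: [[1.0, -0.022, 0.0], [-0.022, -1.0, -0.0], [0.0, 0.0, -1.0]]
wrist_force: [0.0, 0.6, 0.5]
width: 0.0217
gripper_force: 0.0
```

Run:
```python
from h import *;st()
d=np.load('tray.npz');R,t=d['R'],d['t']
def blobs(n):
    im=arm.capture(n)[:,:,::-1].copy();cv2.imwrite(f'pics/{n}8.png',im)
    h=cv2.cvtColor(im,cv2.COLOR_BGR2HSV);m=cv2.inRange(h,(14,60,30),(32,255,255))
    k,_,s,c=cv2.connectedComponentsWithStats(m)
    for i in range(1,k):
        if s[i,4]>25 and (200<c[i][0]<430) and c[i][1]>150:print(n,c[i].round(1),s[i],'tray',(R.T@(ray(n,c[i],.014)[0][:2]-t)).round(3))
blobs('side');blobs('top')
```

```text
t 14.825 tray [-0.1204 -0.1201] z 0.1272 yaw -1.26 zax [ 3.e-04 -4.e-04 -1.e+00] w 0.0217 F [0.  0.6 0.5]
side [382.5 231.3] [370 224  25  17 217] tray [-0.181 -0.023]
side [223.8 267.9] [211 250  26  34 693] tray [0.091 0.135]
side [317.4 367.3] [310 352  16  32 312] tray [-0.092  0.312]
top [227.9 169.1] [216 157  25  26 502] tray [0.091 0.142]
top [315.1 319. ] [303 306  26  27 283] tray [-0.179 -0.027]
```

The brass ring lies flat in the dish: both views agree on tray (-0.180,-0.025), about 28 mm from the dish's middle. Next I'll shut the gate.

Call:
{"op": "move_arm", "data": {"moves": [0.25, 0, 0, 0.6, 0, 0, 0, 0.25, 0, 0, 0.6, 0, 0, 0, 0.25, 0, -0.6, 0, 0, 0, 0, 0.25, 0, -0.6, 0, 0, 0, 0, 0.25, 0, -0.6, 0, 0, 0, 0]}}

```text
time_s: 15.55
position: [0.4031, -0.2781, 0.0976]
tool_rot: [[1.0, -0.02, 0.0], [-0.02, -1.0, -0.001], [0.0, 0.001, -1.0]]
wrist_force: [0.0, -1.8, -2.2]
width: 0.0213
gripper_force: 1.1
```

Call:
{"op": "move_arm", "data": {"moves": [0.25, 0, -0.6, 0, 0, 0, 0, 0.25, 0, -0.6, 0, 0, 0, 0, 0.25, 0, -0.3, 0, 0, 0, 0, 0.25, 0, -0.15, 0, 0, 0, 0, 0.25, 0, 0, 0, 0, 0, 0]}}

```text
time_s: 16.18
position: [0.404, -0.2384, 0.0975]
tool_rot: [[1.0, -0.02, 0.0], [-0.02, -1.0, -0.001], [0.0, 0.001, -1.0]]
wrist_force: [-0.6, -3.5, 0.2]
width: 0.0216
gripper_force: 1.8
```

Run:
```python
from h import *;st()
```

```text
t 16.175 tray [-0.1204 -0.0333] z 0.0975 yaw -1.16 zax [ 3.0e-04 -1.4e-03 -1.0e+00] w 0.0216 F [-0.6 -3.5  0.2]
```

Call:
{"op": "move_arm", "data": {"moves": [0.25, 0, -0.12, 0, 0, 0, 0, 0.25, 0, 0, 0, 0, 0, 0]}}

```text
time_s: 16.42
position: [0.4042, -0.2375, 0.0977]
tool_rot: [[1.0, -0.02, 0.001], [-0.02, -1.0, -0.005], [0.001, 0.005, -1.0]]
wrist_force: [-3.8, -10.8, -1.2]
width: 0.0215
gripper_force: 6.0
```

Call:
{"op": "move_arm", "data": {"moves": [0.25, 0, -0.12, 0, 0, 0, 0, 0.25, 0, 0, 0, 0, 0, 0]}}

```text
time_s: 16.68
position: [0.4044, -0.2365, 0.098]
tool_rot: [[1.0, -0.02, 0.002], [-0.02, -1.0, -0.008], [0.002, 0.008, -1.0]]
wrist_force: [-5.9, -21.3, -3.6]
width: 0.0215
gripper_force: 10.3
```

The gate is at its stop. I'll back off and retreat.

Call:
{"op": "move_arm", "data": {"moves": [0.25, 0, 0.5, 0, 0, 0, 0, 0.25, 0, 1, -0.5, 0, 0, 0, 0.25, 0, 1, -1, 0, 0, 0, 0.25, 0, 1, -1, 0, 0, 0, 0.25, 0, 1, -1, 0, 0, 0]}}

```text
time_s: 17.3
position: [0.4016, -0.3448, 0.1855]
tool_rot: [[1.0, -0.021, 0.0], [-0.021, -1.0, 0.001], [0.0, -0.001, -1.0]]
wrist_force: [-0.0, 0.5, -0.3]
width: 0.0212
gripper_force: 0.0
```

Call:
{"op": "move_arm", "data": {"moves": [0.25, -0.5, 1, 0, 0, 0, 0, 0.25, -0.5, 1, 0, 0, 0, 0, 0.25, -0.5, 1, 0, 0, 0, 0, 0.25, -0.5, 1, 0, 0, 0, 0, 0.25, 0, 0, 0, 0, 0, 0]}}

```text
time_s: 17.92
position: [0.3488, -0.4444, 0.1844]
tool_rot: [[1.0, -0.023, 0.0], [-0.023, -1.0, 0.001], [0.0, -0.001, -1.0]]
wrist_force: [1.2, 0.6, 0.1]
width: 0.0212
gripper_force: 0.0
```

Run:
```python
from h import *;st()
d=np.load('tray.npz');R,t=d['R'],d['t']
T=lambda n,p,z:(R.T@(ray(n,p,z)[0][:2]-t)).round(4)
a=arm.capture('top')[:,:,::-1].copy();cv2.imwrite('pics/top9.png',a);o=cv2.imread('pics/top0.png')
g=cv2.cvtColor(a,cv2.COLOR_BGR2GRAY)
m=(g<40).astype(np.uint8);k,_,s,c=cv2.connectedComponentsWithStats(m[270:305,285:350].copy())
for i in range(1,k):
    if s[i,4]>15:print('knob?',c[i]+[285,270],s[i],T('top',c[i]+[285,270],.0995))
df=cv2.cvtColor(cv2.absdiff(a,o),cv2.COLOR_BGR2GRAY)>25
k,_,s,c=cv2.connectedComponentsWithStats(df.astype(np.uint8))
for i in range(1,k):
    if s[i,4]>15 and 190<c[i][0]<385 and c[i][1]>140:print('diff',c[i].round(1),s[i],T('top',c[i],.014))
```

```text
t 17.925 tray [-0.1714 -0.2404] z 0.1844 yaw -1.34 zax [ 2.e-04  8.e-04 -1.e+00] w 0.0212 F [1.2 0.6 0.1]
knob? [305.48611111 289.72222222] [16 15 10 10 72] [-0.1191 -0.0011]
diff [273.4 185.8] [263 183  20  11  50] [0.0631 0.0565]
diff [314.7 191. ] [307 188  13  10  50] [ 0.0557 -0.0203]
diff [308.2 201.4] [301 191  21  16  77] [ 0.0361 -0.0088]
diff [269.1 203.4] [258 196  25  12  51] [0.0301 0.0635]
diff [288.7 248.5] [284 235  15  20  77] [-0.052  0.025]
diff [295.7 240.7] [288 237  13  12  63] [-0.0373  0.0125]
diff [288.7 299.2] [276 293  25  12 111] [-0.1445  0.0225]
diff [313.7 306.8] [308 306  12   3  21] [-0.1571 -0.0235]
diff [279.6 319. ] [277 316   7   6  23] [-0.1805  0.0383]
diff [319.4 327.4] [308 321  21  11  50] [-0.1941 -0.0349]
diff [272.  391.3] [265 383  12  16  52] [-0.3101  0.0484]
diff [265.3 402.8] [261 396  11  15  45] [-0.3307  0.0598]
```

Run:
```python
from h import *
d=np.load('tray.npz');R,t=d['R'],d['t']
T=lambda n,p,z:(R.T@(ray(n,p,z)[0][:2]-t)).round(4)
a=arm.capture('side')[:,:,::-1].copy();o=cv2.imread('pics/side0.png')
print('collar before brass',T('side',(374.3,240),.018))
df=(cv2.cvtColor(cv2.absdiff(a,o),cv2.COLOR_BGR2GRAY)>25).astype(np.uint8)
k,_,s,c=cv2.connectedComponentsWithStats(df)
for i in range(1,k):
    if s[i,4]>12 and 210<c[i][0]<420 and c[i][1]>150:print(c[i].round(1),s[i],T('side',c[i],.018))
np.set_printoptions(linewidth=250)
print(cv2.cvtColor(cv2.imread('pics/top9.png'),cv2.COLOR_BGR2GRAY)[292:342:2,268:342:2])
```

```text
collar before brass [-0.1657  0.0128]
[403.5 198. ] [396 192  14  14 129] [-0.2255 -0.1466]
[266.3 200.5] [261 197  12   8  67] [ 0.0597 -0.0837]
[267.6 207.8] [257 200  21  14 157] [ 0.0516 -0.0571]
[309.9 217.6] [301 208  19  20 281] [-0.0383 -0.0378]
[257.8 222.1] [249 219  20   9 101] [ 0.0607 -0.004 ]
[383.6 227.3] [374 223  21  10 114] [-0.1831 -0.0312]
[270.8 228.5] [268 226   6   5  19] [0.0315 0.0123]
[358.1 235.8] [357 230   5  12  34] [-0.1354  0.0051]
[381.3 241.8] [365 234  31  15 147] [-0.1786  0.016 ]
[[122 119  84  80  60  44  56  59  51  54  47  60  66  54  50  54  53  31  24  23  17  47  57  60  58  58  56  58  59  58  46  39  40  33  46  49  50]
 [122  95  93  54  54  86  64  57  59  80  88  94 112 104  80  53  48  57  37  17  49  53  52  53  52  44  51  51  51  46  51  38  51  46  74  85  60]
 [127  81  68  58  61 115 111 118  49  75  90  98 109 104  76  43  45  59 120 119 113 111 114 117 111 116 114 114 114 115 118  97  51  57  46 100 129]
 [ 47 106  57  58  98 115 107 114  51  78  91  96 108 104  99  47  41 117 108 102 110 105 106 112 110 105 107 106 106 107 104
[... 2497 characters left out ...]
08 108 109 106 107 110 110 113 110  72 102 111  79  57  61  58  67  67  62 101 104 116 115 119]
 [119 117 117 101  50 104  83  69  69  66  70  67  68 103 108 110 104 103 110 106 105 109 107  98  59  68  72  63  66  64  59 107 106 118 117 118 120]
 [119 115 117 117  98  56 102  87  72  72  72  71  74  68  70  73  72 104 100  81  75  62  70  65  69  70  65  65  60  63 109  96 120 117 117 117 115]
 [118 117 119 120 122  59  49 107  89  69  67  69  67  76  73  71  72  73  69  68  65  69  68  68  67  64  66  68  71 101 112 122 119 115 120 120 117]
 [118 119 116 116 121 117  64  54  77 108  72  72  70  69  72  68  71  72  70  66  72  68  67  67  72  64  67 102 109 108 118 117 120 115 117 119 117]]
```

Run:
```python
from h import *
D=ray('top',(303.4,310.3),.032)[0][:2]
for z in(.03,.042):
  for p in((275.5,308.5),(279.5,308.5),(283.5,308.5)):
    w=ray('top',p,z)[0][:2];print(z,p,w-D,np.hypot(*(w-D)).round(4))
a=cv2.imread('pics/top9.png');np.set_printoptions(linewidth=250)
print(cv2.cvtColor(a,cv2.COLOR_BGR2GRAY)[290:326,266:302])
```

```text
0.03 (275.5, 308.5) [0.00272387 0.04995907] 0.05
0.03 (279.5, 308.5) [0.00275524 0.04278623] 0.0429
0.03 (283.5, 308.5) [0.00278663 0.03561066] 0.0357
0.042 (275.5, 308.5) [0.00422755 0.05014869] 0.0503
0.042 (279.5, 308.5) [0.00425851 0.04307148] 0.0433
0.042 (283.5, 308.5) [0.00428947 0.03599157] 0.0362
[[115 120 123 ...  56  49  27]
 [116 119 118 ...  49  50  39]
 [119 112 122 ...  44  53  47]
 ...
 [123  96  57 ... 110 110 110]
 [118  98  60 ... 109 108 109]
 [122 125 100 ... 109 112 109]]
```

```bash
python3 -c "
from plant import arm
print(arm.finish_job())"
```

```text
the job is handed in; nothing more can be done
None
```

The job is handed in, with no verdict returned: by my measurements both collars and the sleeve are in the dish, the gate is shut against its stop, and the hex key, dish, plug and weight show no movement; the tightest fit is the steel collar, standing on edge at most about 50 mm from the dish's middle against the 56 mm limit.

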